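# Park the microscope objectives in order of length

## Robot

A 6-joint arm with a two-finger parallel gripper is mounted at the origin on a cart in front of the work surface, level with it; the furniture and walls round the work are solid. World frame = base frame: x ahead of the robot, y to its left, z up, the work surface at z = 0. Lengths are in m, angles in rad, forces in N, time in s.
With the tool pointing down it reaches from about 0.325 to 0.85 m from the base axis. Payload 4.4 kg.
Tool frame: the origin (TCP) lies on the mounting face of the last link; the fingertips stand 199 mm ahead of it and the grasp point (between the pads) lies arm.tcp_to_grasp ahead of it (arm.tcp_to_grasp is the distance from the TCP to the grasp point, in m); z points along the fingers, y is the direction in which the jaws open and shut (so a half turn about z gives the same grasp; the last joint's range is limited). The gripper opens to 94 mm and grips with 3 to 60 N. Pads are 16 mm wide; open, the fingers measure 119 mm over their backs; the gripper's body (75 mm by 177 mm) begins 78 mm behind the grasp point.
Start: joints at [1.141, 0.207, 1.542, -0, 1.393, -0.15], TCP at [0.159, 0.553, 0.405] pointing down, gripper open.
Joint ranges: [-2.73, 2.73], [-0.86, 2.22], [0.23, 2.46], [-1.11, 4.25], [0.08, 2.63], [-2.82, 2.82]. Speed limits (rad/s): [2.79, 2.79, 3.14, 3.14, 3.14, 3.14].

## Interface

Orientations are given as a unit quaternion [w, x, y, z].
In Python, from bench import sense, viewer, ticket, arm gives the robot as it stands. The module is installed in compiled form; this text tells all that it offers.
- The arm moves only by the tool servo_tool, never from a script. Its argument "plan" is a list of rows, each an object with "grip": the gripper's target within -1 to 1 (fully open at 1, half-way at 0, shut at -1); "translation": the shift along the tool's x, y, z in m, a list of three; "angular": the turn, a rotation vector about the tool's x, y, z in rad, a list of three. In form: [{"grip": grip, "translation": [dx, dy, dz], "angular": [rx, ry, rz]}, ...]. A call has 1 to 5 rows; each row is the pose to reach, as a shift and turn from the pose commanded when the call began, along the tool's axes at that moment; what a row does not reach only later rows make up. A row lasts 1/12 s, in which the tool goes at most 41.7 mm and 7.16 degrees, less where a joint would pass 70% of its speed; a pose out of reach is approached as far as the arm can. A call with a gripper value outside its range is refused whole. The fingers move at their own pace and stop on an object; "force" is the grip in N (left out, the last holds). Time passes only in rows, so rows that repeat a pose let the fingers close. It gives the time, the measured TCP pose, the force and the opening at its end, in the units of the state.
- sense(): the state, without advancing time (a new reading comes with each control period).
- viewer.capture(name): name is "scene" or "side" or "wrist"; returns (picture, depth): 420x560x3 uint8, red, green, blue; 420x560 float32, m along the optical axis (not along the pixel's ray), 0 where there is no reading.
- viewer.get_calibration(name): a dict with "camera_matrix" (3x3 intrinsics, pixels), "k1" (the pictures are not rectified: a ray, as slopes to the right and down, at radius r is drawn at 1 + k1 r^2 times it, then the intrinsics apply), "extrinsics" (4x4, takes a point from world to camera coordinates); the wrist camera has in their place "mount" (4x4, takes a point from camera to tool coordinates, whose origin is the TCP and whose axes are the flange's). Camera axes: x right, y down, z forward; pixel columns grow to the right and rows downward; lengths in m; the calibration is good to about 2 mm. A picture is of the moment at which its call begins: read the wrist's pose just before it. get_calibration takes no time and is no camera call.
- ticket.close_job(): hands the job in, once; it reports no verdict.
The state is a dict: "t": time; "qpos": joint angles; "joint_velocities": joint speeds; "joint_efforts": joint torques, N m; "position": TCP position; "tcp_rot": TCP orientation; "force": force on the tool from outside, world axes, zero at the start; "ft_torque": the same for the moment, N m; "width": finger opening in m.
Only numpy, scipy, OpenCV 4.12 (cv2) and the standard library are available. Lean on these libraries where they do the work, as an engineer would, in place of code of your own. Each camera call takes 0.05 s, during which the arm holds its last target.

## Task

Park the four loose microscope objectives upright in the four seats of the aluminium rack, one in each seat, in order of length: the shortest in the seat next to the orange end block and the longest next to the grey end block. Do not knock any objective over, and leave the amber vial, the black can and the yellow carton where they stand.

Things in the scene. Friction and masses are not known exactly. Their poses are not given: they have to be found in the camera images.
- objective_red: Shortest microscope objective: white barrel with a red ring round it and a round red cap (24 mm) on top, seen from above. Length 36 mm; feels like a plain cylinder of 29 mm diameter on a black foot of 26 mm diameter, 8 mm high. Stands upright, loose, about 72 g. Origin: centre of the underside; z up along its axis. Starts on the table (z = 0) in front of the rack.
- objective_yellow: Second shortest microscope objective: white barrel with a yellow ring round it and a round yellow cap (24 mm) on top, seen from above. Length 45 mm; feels like a plain cylinder of 29 mm diameter on a black foot of 26 mm diameter, 8 mm high. Stands upright, loose, about 90 g. Origin: centre of the underside; z up along its axis. Starts on the table (z = 0) in front of the rack.
- objective_green: Second longest microscope objective: white barrel with a green ring round it and a round green cap (24 mm) on top, seen from above. Length 54 mm; feels like a plain cylinder of 29 mm diameter on a black foot of 26 mm diameter, 8 mm high. Stands upright, loose, about 110 g. Origin: centre of the underside; z up along its axis. Starts on the table (z = 0) in front of the rack.
- objective_blue: Longest microscope objective: white barrel with a blue ring round it and a round blue cap (24 mm) on top, seen from above. Length 66 mm; feels like a plain cylinder of 29 mm diameter on a black foot of 26 mm diameter, 8 mm high. Stands upright, loose, about 132 g. Origin: centre of the underside; z up along its axis. Starts on the table (z = 0) in front of the rack.
- rack: Parking rack, fixed in place: a flat aluminium plate 70 x 262 x 10 mm lying on the table, with four round recessed seats in one row along its length. Origin: centre of the underside; y along the row, x across it, z up. Seat centres at y = +97.5, +32.5, -32.5 and -97.5 mm (x = 0). Each seat is 46 mm in diameter and 3 mm deep with a dark rubber floor, so an objective standing in a seat has its underside 7 mm above the table.
- orange_end: Orange end block, fixed, 70 x 26 x 16 mm, lying directly against one end of the rack (either end: it can be swapped with the grey one), its centre 48.5 mm beyond the end seat's centre along the row. Origin: centre of the underside; z up.
- grey_end: Grey end block, fixed, 70 x 26 x 16 mm, lying directly against one end of the rack (either end: it can be swapped with the orange one), its centre 48.5 mm beyond the end seat's centre along the row. Origin: centre of the underside; z up.
- amber_vial: Bystander: amber glass vial with black cap, 20 mm diameter, 46 mm tall, standing loose. Origin: centre of the underside.
- black_can: Bystander: black round objective can, 41 mm diameter, 65 mm tall, standing loose. Origin: centre of the underside.
- yellow_carton: Bystander: yellow carton 56 (x) x 34 (y) x 76 (z) mm, standing loose. Origin: centre of the underside.

How it is judged:
By the outcome, as a careful person would: the job done as asked, in the order asked, and still so for the second after the job is handed in, with the robot touching nothing.
It also fails if it takes over 88 s, if anything falls off the work surface, if the arm or the gripper's body presses on something with over 40 N, if the wrist force passes 120 N, or if a joint passes its speed limit or range.

## Working session

There is one attempt and no reset: what is moved stays moved. The work goes in short steps, Python scripts to look and compute and a tool call to move; the robot and the scene stay as the last step left them, time stands still between calls to the robot, and variables do not carry over. Pictures are saved under pics/ and viewed, and the job is handed in when it is done.

Besides the shell and the picture viewer there is one more tool, called after ">>>" as name(argument=value, ...) on one line, values as JSON. servo_tool: Moves the arm, as the interface text tells. Its arguments: {"type":"object","properties":{"plan":{"type":"array"},"force":{"type":"number"}},"required":["plan"]}

```bash
mkdir -p pics; ls
python3 - <<'E'
from bench import sense, viewer, ticket, arm
import cv2, numpy as np
print(arm.tcp_to_grasp, sense())
for n in ["scene","side","wrist"]:
    p,d=viewer.capture(n); cv2.imwrite(f"pics/{n}0.png",p[:,:,::-1]); np.save(f"pics/{n}0.npy",d)
    c=viewer.get_calibration(n); print(n,{k:np.round(v,4).tolist() for k,v in c.items()})
E
```

```text
pics
0.1804 {'t': 0.0, 'qpos': array([ 1.14050073e+00,  2.07435618e-01,  1.54293002e+00,  1.37097205e-05,
        1.39346814e+00, -1.50472161e-01]), 'joint_velocities': array([-0.00035344, -0.00089702, -0.0005764 , -0.00027761, -0.00169006,
       -0.00028717]), 'joint_efforts': array([ 1.92561696e-03, -3.70877266e+01, -2.81422985e+01,  7.00911717e-02,
        3.61966691e-02, -1.83131283e-04]), 'position': array([0.15865303, 0.55231535, 0.40349278]), 'tcp_rot': array([-3.27302958e-04,  1.39456814e-01,  9.90227520e-01, -1.07171709e-03]), 'force': array([-0.48510978, -0.47940247, -0.77166151]), 'ft_torque': array([-0.00649842, -0.02822576, -0.02092904]), 'width': 0.09380839958894617}
scene {'camera_matrix': [[409.4331, 0.0, 270.3905], [0.0, 409.4331, 216.1806], [0.0, 0.0, 1.0]], 'k1': -0.0953, 'extrinsics': [[-0.6531, -0.7572, -0.0023, 0.3599], [-0.3381, 0.2944, -0.8939, 0.2468], [0.6775, -0.5831, -0.4483, 0.5573], [0.0, 0.0, 0.0, 1.0]]}
side {'camera_matrix': [[399.4803, 0.0, 284.4245], [0.0, 399.4803, 209.8781], [0.0, 0.0, 1.0]], 'k1': -0.061, 'extrinsics': [[-0.9012, -0.433, -0.0168, 0.5121], [-0.3333, 0.7174, -0.6118, 0.2326], [0.2769, -0.5457, -0.7909, 0.9312], [0.0, 0.0, 0.0, 1.0]]}
wrist {'camera_matrix': [[354.6745, 0.0, 279.0628], [0.0, 354.6745, 211.1581], [0.0, 0.0, 1.0]], 'k1': 0.0076, 'mount': [[0.0007, -0.9669, -0.2551, 0.0737], [1.0, 0.0003, 0.0014, 0.0015], [-0.0013, -0.2551, 0.9669, 0.0196], [0.0, 0.0, 0.0, 1.0]]}
```

View pics/scene0.png

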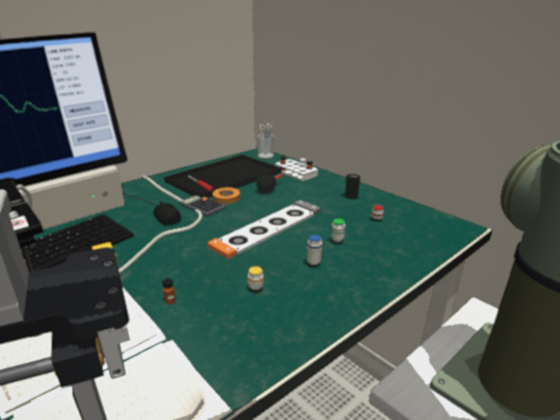

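View pics/side0.png

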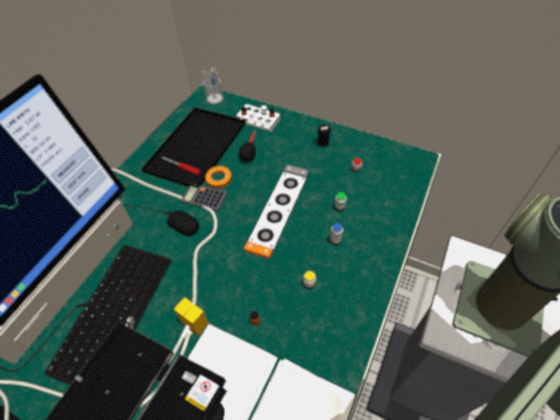

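View pics/wrist0.png

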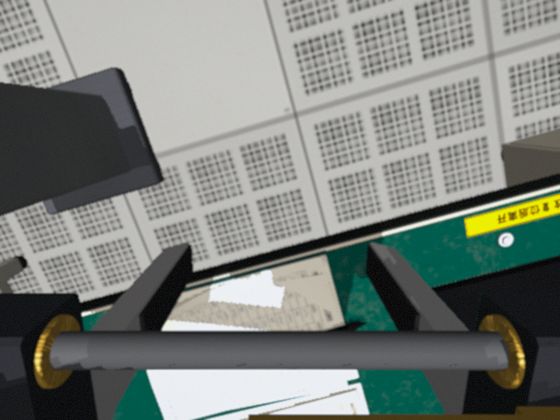

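```bash
cat > h.py <<'E'
from bench import sense, viewer, ticket, arm
import cv2, numpy as np
from scipy.spatial.transform import Rotation as R
def cal(n):
    c=viewer.get_calibration(n); return {k:np.array(v) for k,v in c.items()}
def dist(k1): return np.array([k1,0,0,0,0.])
def Twc(n,s=None):
    c=cal(n)
    if n!="wrist": return np.linalg.inv(c["extrinsics"])
    s=s or sense(); q=s["tcp_rot"]; T=np.eye(4); T[:3,:3]=R.from_quat([q[1],q[2],q[3],q[0]]).as_matrix(); T[:3,3]=s["position"]
    return T@c["mount"]
def ray(n,uv,T=None):
    c=cal(n); T=Twc(n) if T is None else T
    p=cv2.undistortPoints(np.array([[uv]],float),c["camera_matrix"],dist(float(c["k1"])))[0,0]
    d=T[:3,:3]@np.array([p[0],p[1],1]); return T[:3,3],d
def atz(n,uv,z,T=None):
    o,d=ray(n,uv,T); return o+d*(z-o[2])/d[2]
def atdepth(n,uv,dep,T=None):
    o,d=ray(n,uv,T); return o+d*dep
def tri(rays):
    A=np.zeros((3,3));b=np.zeros(3)
    for o,d in rays:
        d=d/np.linalg.norm(d);P=np.eye(3)-np.outer(d,d);A+=P;b+=P@o
    x=np.linalg.solve(A,b); return x,[np.linalg.norm(np.cross(x-o,d/np.linalg.norm(d))) for o,d in rays]
def proj(n,X,T=None):
    c=cal(n);E=np.linalg.inv(Twc(n) if T is None else T)
    r=cv2.Rodrigues(E[:3,:3])[0]
    return cv2.projectPoints(np.array(X,float).reshape(-1,1,3),r,E[:3,3],c["camera_matrix"],dist(float(c["k1"])))[0][:,0]
HUE={"red":[(0,8),(172,180)],"yellow":[(22,33)],"green":[(50,72)],"blue":[(105,125)],"orange":[(8,18)]}
def blobs(img_rgb,col,smin=110,vmin=90,amin=6):
    hsv=cv2.cvtColor(img_rgb,cv2.COLOR_RGB2HSV);m=np.zeros(hsv.shape[:2],np.uint8)
    for a,b in HUE[col]: m|=cv2.inRange(hsv,(a,smin,vmin),(b,255,255))
    k,l,s,c=cv2.connectedComponentsWithStats(m)
    return [(c[i].round(1).tolist(),int(s[i,4]),s[i,:4].tolist()) for i in range(1,k) if s[i,4]>=amin]
E
python3 - <<'E'
from h import *
for n in["scene","side"]:
    im=cv2.imread(f"pics/{n}0.png")[:,:,::-1].copy()
    for c in HUE: print(n,c,blobs(im,c))
    x0,y0,x1,y1=(140,160,400,310) if n=="scene" else (230,110,390,330)
    z=3 if n=="scene" else 2.7
    cv2.imwrite(f"pics/{n}0z.png",cv2.resize(im[y0:y1,x0:x1,::-1],None,fx=z,fy=z,interpolation=cv2.INTER_CUBIC))
E
```

```text
scene red [([278.3, 176.0], 22, [275, 174, 8, 5]), ([204.9, 184.9], 83, [197, 180, 16, 11]), ([377.8, 207.1], 38, [374, 205, 9, 5])]
scene yellow [([102.4, 245.6], 112, [92, 242, 21, 8]), ([255.1, 269.6], 85, [249, 266, 13, 8])]
scene green [([338.4, 220.8], 54, [333, 218, 12, 6])]
scene blue [([39.8, 43.2], 513, [0, 37, 92, 14]), ([57.8, 164.3], 1037, [0, 148, 120, 32]), ([314.3, 237.6], 51, [309, 235, 11, 6])]
scene orange [([282.3, 161.0], 7, [281, 160, 3, 3]), ([309.0, 166.1], 11, [307, 165, 5, 3]), ([226.0, 194.8], 346, [212, 187, 28, 17]), ([204.3, 198.5], 15, [202, 197, 5, 4]), ([221.2, 248.1], 302, [208, 238, 28, 21]), ([168.3, 290.3], 55, [163, 287, 11, 10]), ([169.6, 300.6], 15, [167, 299, 6, 4])]
side red [([252.2, 136.9], 37, [249, 131, 7, 12]), ([357.2, 160.8], 46, [353, 158, 9, 7]), ([189.0, 167.9], 123, [178, 162, 22, 13]), ([8.3, 300.5], 28, [5, 298, 7, 6])]
side yellow [([309.4, 275.3], 83, [305, 271, 10, 10]), ([14.5, 293.5], 24, [12, 291, 6, 6]), ([189.5, 312.2], 535, [174, 297, 34, 34]), ([195.1, 403.2], 108, [185, 396, 22, 15])]
side green [([341.0, 195.2], 52, [337, 192, 9, 7]), ([20.8, 286.7], 18, [19, 285, 5, 5])]
side blue [([20.1, 100.7], 302, [0, 84, 43, 36]), ([66.8, 237.5], 1144, [17, 183, 102, 105]), ([337.1, 227.0], 48, [333, 224, 9, 7]), ([8.3, 294.3], 6, [7, 293, 3, 3]), ([14.7, 299.7], 6, [14, 299, 3, 3]), ([1.8, 301.8], 6, [0, 301, 4, 3]), ([4.3, 310.4], 25, [0, 305, 11, 11])]
side orange [([244.1, 112.3], 7, [243, 111, 3, 3]), ([271.7, 114.2], 10, [270, 113, 4, 3]), ([217.8, 176.4], 391, [205, 166, 27, 22]), ([202.2, 188.8], 16, [201, 187, 4, 5]), ([257.8, 249.7], 267, [244, 241, 29, 17]), ([255.1, 319.8], 24, [251, 317, 8, 6])]
```

View pics/scene0z.png

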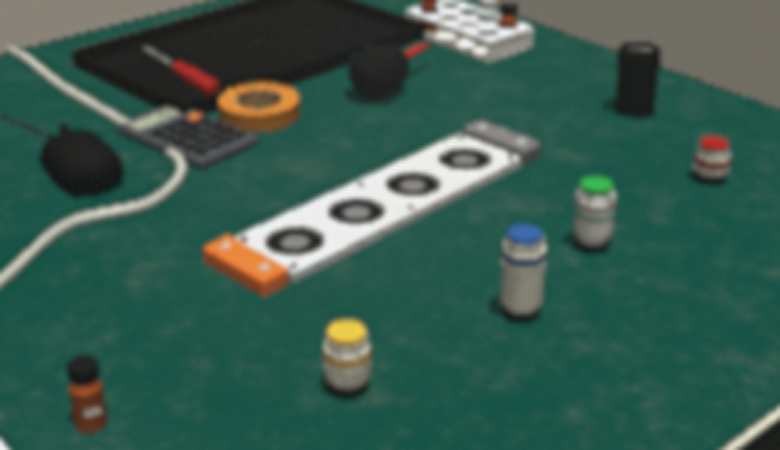

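View pics/side0z.png

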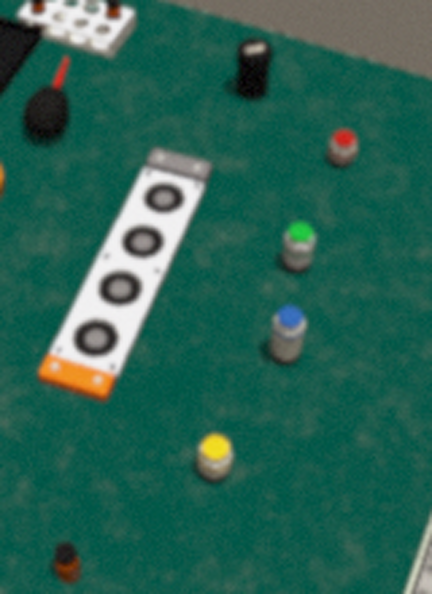

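Run:
```python
from h import *
P={"red":([377.8,207.1],[357.2,160.8]),"yellow":([255.1,269.6],[309.4,275.3]),"green":([338.4,220.8],[341,195.2]),"blue":([314.3,237.6],[337.1,227]),
"s1":((238.3,240),(265.6,235.6)),"s2":((258.7,230.3),(274.4,216.7)),"s3":((277.7,221.3),(283,199.3)),"s4":((295,213),(290.7,183.3)),
"can_top":((353,176.5),(324.3,127.5)),"vial_top":((167.8,281.5),(254.5,313))}
ds,dd=np.load("pics/scene0.npy"),np.load("pics/side0.npy")
for k,(a,b) in P.items():
    x,e=tri([ray("scene",a),ray("side",b)])
    print(k,x.round(4),np.round(e[0],4),"depth:",atdepth("scene",a,ds[int(round(a[1])),int(round(a[0]))]).round(3),atdepth("side",b,dd[int(round(b[1])),int(round(b[0]))]).round(3))
```

```text
red [ 0.4638 -0.2827  0.0337] 0.0013 depth: [ 0.462 -0.278  0.035] [ 0.462 -0.28   0.038]
yellow [0.438  0.1339 0.0444] 0.0007 depth: [0.437 0.135 0.045] [0.437 0.136 0.05 ]
green [ 0.4565 -0.1214  0.0527] 0.0015 depth: [ 0.455 -0.118  0.054] [ 0.455 -0.119  0.058]
blue [ 0.426  -0.0106  0.0639] 0.0012 depth: [ 0.424 -0.007  0.065] [ 0.425 -0.008  0.069]
s1 [0.5968 0.0559 0.0087] 0.0003 depth: [0.598 0.055 0.007] [0.597 0.056 0.009]
s2 [ 0.6043 -0.0104  0.0071] 0.0008 depth: [ 0.604 -0.009  0.007] [ 0.602 -0.008  0.012]
s3 [ 0.6099 -0.0759  0.0068] 0.0011 depth: [ 0.61  -0.075  0.007] [ 0.609 -0.076  0.008]
s4 [ 0.6159 -0.1406  0.0065] 0.0008 depth: [ 0.615 -0.139  0.007] [ 0.614 -0.138  0.011]
can_top [ 0.5997 -0.3508  0.0595] 0.0024 depth: [ 0.596 -0.343  0.061] [ 0.595 -0.343  0.069]
vial_top [0.5113 0.2738 0.0434] 0.0018 depth: [0.506 0.278 0.047] [0.51  0.273 0.046]
```

```bash
cat >> h.py <<'E'
YAW=np.arctan2(0.0965,0.995)
def goto(x,y,z,s=None):
    """grasp point target, tool down, jaws at YAW; prints tool-frame shift + rotvec"""
    s=s or sense(); q=s["tcp_rot"]; Rc=R.from_quat([q[1],q[2],q[3],q[0]])
    yy=np.array([np.cos(YAW),np.sin(YAW),0]); zz=np.array([0,0,-1.]); Rt=R.from_matrix(np.array([np.cross(yy,zz),yy,zz]).T)
    g=s["position"]+Rc.apply([0,0,arm.tcp_to_grasp])
    d=Rc.inv().apply(np.array([x,y,z+arm.tcp_to_grasp])-s["position"]); rv=(Rc.inv()*Rt).as_rotvec()
    print("t",round(s["t"],2),"grasp",g.round(4),"w",round(s["width"],4),"shift",d.round(4),"rot",rv.round(4),"q",s["qpos"].round(2))
    return d,rv
E
python3 -c "
from h import *
goto(.437,.135,.15)"
```

```text
t 0.15 grasp [0.1586 0.5521 0.2234] w 0.0937 shift [-0.3828 -0.3242  0.0738] rot [-1.6000e-03  8.0000e-04  1.1943e+00] q [ 1.14  0.21  1.54 -0.    1.39 -0.15]
```

>>> servo_tool(plan=[{"grip": 1,"translation": [-0.383,-0.324,0.05],"angular": [0,0,1.194]},{"grip": 1,"translation": [-0.383,-0.324,0.05],"angular": [0,0,1.194]},{"grip": 1,"translation": [-0.383,-0.324,0.05],"angular": [0,0,1.194]},{"grip": 1,"translation": [-0.383,-0.324,0.05],"angular": [0,0,1.194]},{"grip": 1,"translation": [-0.383,-0.324,0.05],"angular": [0,0,1.194]}], force=20)

```text
t: 0.57
position: [0.2743, 0.3786, 0.3835]
tcp_rot: [0.0, 0.439, 0.898, -0.0]
force: [-0.1, 0.1, 0.2]
width: 0.0938
```

```bash
python3 -c "
from h import *
goto(.437,.135,.15)"
```

```text
t 0.57 grasp [0.2743 0.3785 0.2031] w 0.0938 shift [-0.2921 -0.021   0.0532] rot [-3.000e-04  3.000e-04  5.642e-01] q [ 0.76 -0.01  1.82 -0.    1.33  0.1 ]
```

>>> servo_tool(plan=[{"grip": 1,"translation": [-0.292,-0.021,0.053],"angular": [0,0,0.564]},{"grip": 1,"translation": [-0.292,-0.021,0.053],"angular": [0,0,0.564]},{"grip": 1,"translation": [-0.292,-0.021,0.053],"angular": [0,0,0.564]},{"grip": 1,"translation": [-0.292,-0.021,0.053],"angular": [0,0,0.564]},{"grip": 1,"translation": [-0.292,-0.021,0.053],"angular": [0,0,0.564]}])

```text
t: 0.98
position: [0.3892, 0.2085, 0.3466]
tcp_rot: [0.0, 0.672, 0.741, 0.0]
force: [1.6, 1.0, 0.7]
width: 0.0941
```

```bash
python3 -c "
from h import *
goto(.437,.135,.15)"
```

```text
t 0.98 grasp [0.3892 0.2086 0.1662] w 0.0941 shift [-0.0778  0.0405  0.0162] rot [ 0.0004 -0.0002  0.0003] q [ 0.3  -0.02  1.92  0.    1.25  0.2 ]
```

>>> servo_tool(plan=[{"grip": 1,"translation": [-0.078,0.04,0.016],"angular": [0,0,0]},{"grip": 1,"translation": [-0.078,0.04,0.016],"angular": [0,0,0]},{"grip": 1,"translation": [-0.078,0.04,0.016],"angular": [0,0,0]},{"grip": 1,"translation": [-0.078,0.04,0.016],"angular": [0,0,0]}])

```text
t: 1.32
position: [0.4373, 0.1348, 0.3302]
tcp_rot: [-0.0, 0.672, 0.741, -0.001]
force: [0.3, 0.5, 0.1]
width: 0.0939
```

Run:
```python
from h import *
s=sense(); T=Twc("wrist",s)
p,d=viewer.capture("wrist"); cv2.imwrite("pics/w1.png",p[:,:,::-1])
for c in ["yellow","blue"]:
    print(c,[(b,atz("wrist",b[0],.045 if c=="yellow" else .066,T).round(4)) for b in blobs(p,c)])
X=[[.437,.135,.045],[.597,.056,.007],[.604,-.010,.007]]
print(proj("wrist",X,T).round(1))
goto(.437,.135,.03)
```

```text
yellow [(([279.6, 217.8], 657, [265, 203, 29, 30]), array([0.4382, 0.1351, 0.045 ])), (([466.6, 257.8], 781, [444, 248, 47, 22]), array([0.5903, 0.1166, 0.045 ])), (([435.5, 251.0], 6, [433, 251, 6, 1]), array([0.5644, 0.1199, 0.045 ])), (([363.6, 415.4], 15, [358, 415, 13, 4]), array([ 0.5324, -0.0429,  0.045 ])), (([375.5, 415.0], 8, [372, 415, 8, 1]), array([ 0.543 , -0.0414,  0.045 ])), (([488.2, 416.5], 6, [487, 415, 3, 4]), array([ 0.6448, -0.0327,  0.045 ]))]
blue [(([247.6, 390.1], 552, [234, 378, 28, 25]), array([ 0.4259, -0.0075,  0.066 ]))]
[[278.  217.8]
 [438.3 302.7]
 [431.3 363.1]]
t 1.37 grasp [0.4363 0.1362 0.15  ] w 0.0939 shift [-0.0013  0.0005  0.12  ] rot [-0.0016 -0.0006  0.0024] q [0.11 0.03 1.9  0.   1.21 0.01]
```

View pics/w1.png

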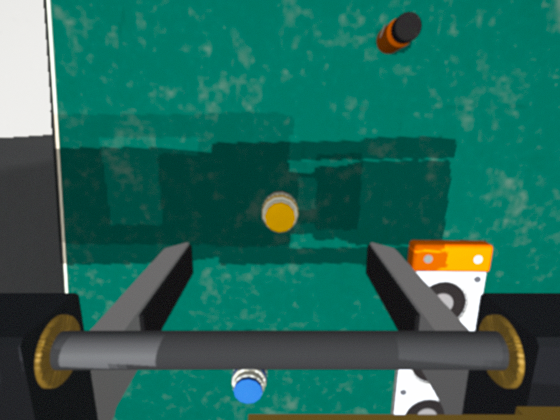

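Run:
```python
from h import *
T=Twc("wrist")
print(atz("wrist",(446,299),.01,T),atz("wrist",(451,256),.016,T))
for n,c in(("scene",(221.2,246)),("side",(257.8,247.7))): print(atz(n,c,.016))
im=cv2.imread("pics/w1.png")[220:420,380:520]; cv2.imwrite("pics/w1z.png",cv2.resize(im,None,fx=4,fy=3,interpolation=cv2.INTER_CUBIC)[:600,:800])
goto(.437,.135,.03)
```

```text
[0.60125235 0.06384332 0.01      ] [0.59311148 0.10862248 0.016     ]
[0.58978563 0.10749125 0.016     ]
[0.59509507 0.10169549 0.016     ]
t 1.37 grasp [0.4363 0.1362 0.15  ] w 0.0939 shift [-0.0013  0.0005  0.12  ] rot [-0.0016 -0.0006  0.0024] q [0.11 0.03 1.9  0.   1.21 0.01]
```

View pics/w1z.png

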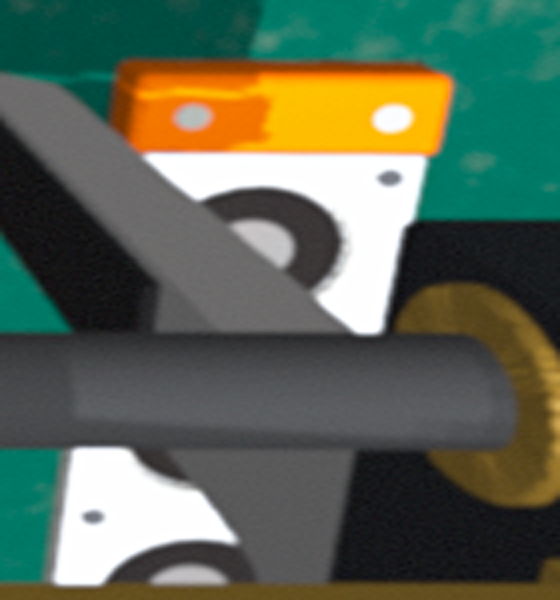

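>>> servo_tool(plan=[{"grip": 1,"translation": [-0.001,0.001,0.04],"angular": [0,0,0]},{"grip": 1,"translation": [-0.001,0.001,0.08],"angular": [0,0,0]},{"grip": 1,"translation": [-0.001,0.001,0.11],"angular": [0,0,0]},{"grip": 1,"translation": [-0.001,0.001,0.122],"angular": [0,0,0]},{"grip": -1,"translation": [-0.001,0.001,0.122],"angular": [0,0,0]}], force=20)

```text
t: 1.78
position: [0.4344, 0.1374, 0.2057]
tcp_rot: [-0.003, 0.669, 0.743, -0.003]
force: [-0.1, 0.9, -0.3]
width: 0.0904
```

>>> servo_tool(plan=[{"grip": -1,"translation": [0,0,0],"angular": [0,0,0]},{"grip": -1,"translation": [0,0,0],"angular": [0,0,0]},{"grip": -1,"translation": [0,0,0],"angular": [0,0,0]},{"grip": -1,"translation": [0,0,0],"angular": [0,0,0]}])

```text
t: 2.12
position: [0.4383, 0.1365, 0.2105]
tcp_rot: [0.001, 0.67, 0.742, 0.001]
force: [-0.8, -0.0, -0.2]
width: 0.0641
```

>>> servo_tool(plan=[{"grip": -1,"translation": [0,0,0],"angular": [0,0,0]},{"grip": -1,"translation": [0,0,0],"angular": [0,0,0]},{"grip": -1,"translation": [0,0,0],"angular": [0,0,0]},{"grip": -1,"translation": [0,0,0],"angular": [0,0,0]},{"grip": -1,"translation": [0,0,0],"angular": [0,0,0]}])

```text
t: 2.53
position: [0.4376, 0.1359, 0.2089]
tcp_rot: [0.0, 0.67, 0.742, 0.0]
force: [0.0, 0.1, -0.4]
width: 0.0307
```

>>> servo_tool(plan=[{"grip": -1,"translation": [0,0,0],"angular": [0,0,0]},{"grip": -1,"translation": [0,0,0],"angular": [0,0,0]}])

```text
t: 2.7
position: [0.4376, 0.1359, 0.2089]
tcp_rot: [-0.0, 0.67, 0.742, -0.0]
force: [-0.4, 0.4, 1.5]
width: 0.0285
```

```bash
python3 -c "
from h import *
goto(.604,-.010,.12)"
```

```text
t 2.7 grasp [0.4375 0.1359 0.0285] w 0.0285 shift [-0.1621  0.1507 -0.0915] rot [-0.0002  0.0001  0.0052] q [ 0.11  0.23  1.98 -0.    0.93  0.01]
```

>>> servo_tool(plan=[{"grip": -1,"translation": [0,0,-0.04],"angular": [0,0,0]},{"grip": -1,"translation": [0,0,-0.08],"angular": [0,0,0.005]},{"grip": -1,"translation": [-0.028,0.026,-0.092],"angular": [0,0,0.005]},{"grip": -1,"translation": [-0.056,0.052,-0.092],"angular": [0,0,0.005]},{"grip": -1,"translation": [-0.084,0.078,-0.092],"angular": [0,0,0.005]}])

```text
t: 3.12
position: [0.5249, 0.0598, 0.3027]
tcp_rot: [0.001, 0.671, 0.741, 0.001]
force: [0.5, 0.2, -0.9]
width: 0.0286
```

>>> servo_tool(plan=[{"grip": -1,"translation": [-0.026,0.024,0],"angular": [0,0,0]},{"grip": -1,"translation": [-0.052,0.048,0],"angular": [0,0,0]},{"grip": -1,"translation": [-0.07,0.066,0],"angular": [0,0,0]},{"grip": -1,"translation": [-0.078,0.073,0],"angular": [0,0,0]},{"grip": -1,"translation": [-0.078,0.073,0],"angular": [0,0,0]}])

```text
t: 3.53
position: [0.605, -0.0119, 0.3003]
tcp_rot: [0.0, 0.673, 0.74, -0.0]
force: [0.2, 0.4, -1.2]
width: 0.0288
```

Run:
```python
from h import *
s=sense();T=Twc("wrist",s)
p,d=viewer.capture("wrist"); cv2.imwrite("pics/w2.png",p[:,:,::-1])
p,d=viewer.capture("side"); cv2.imwrite("pics/sd2.png",cv2.resize(p[100:340,220:400,::-1],None,fx=2.5,fy=2.5))
goto(.6036,-.010,.0365)
print(proj("wrist",[[.5973,.0543,.01],[.6036,-.0104,.01],[.6098,-.075,.01]],T).round(1))
```

```text
t 3.63 grasp [ 0.6025 -0.0096  0.1195] w 0.0285 shift [-0.0004  0.0008  0.083 ] rot [-0.0027 -0.0013  0.0001] q [-0.16  0.37  1.57  0.    1.21 -0.26]
[[275.9 129.9]
 [276.2 214.2]
 [276.4 289.1]]
```

View pics/w2.png

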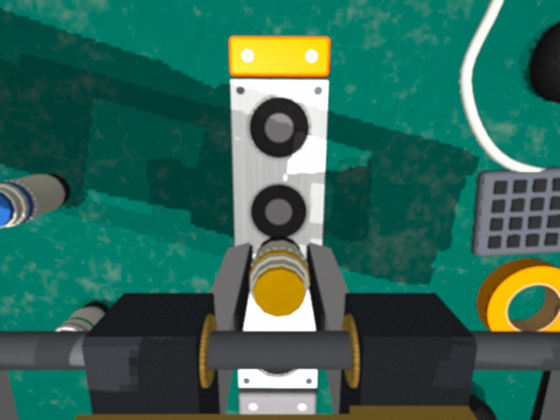

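View pics/sd2.png

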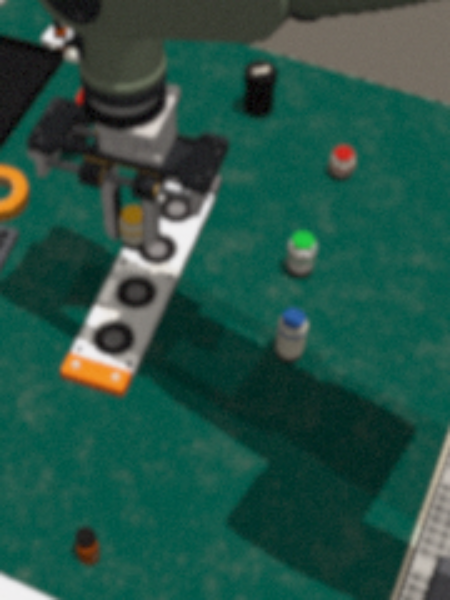

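>>> servo_tool(plan=[{"grip": -1,"translation": [0.001,0.002,0.03],"angular": [0,0,0]},{"grip": -1,"translation": [0.001,0.002,0.055],"angular": [0,0,0]},{"grip": -1,"translation": [0.001,0.002,0.072],"angular": [0,0,0]},{"grip": -1,"translation": [0.001,0.002,0.082],"angular": [0,0,0]},{"grip": -1,"translation": [0.001,0.002,0.083],"angular": [0,0,0]}])

```text
t: 4.05
position: [0.604, -0.0075, 0.216]
tcp_rot: [-0.002, 0.671, 0.741, -0.001]
force: [-0.9, 0.7, -1.4]
width: 0.0287
```

>>> servo_tool(plan=[{"grip": -1,"translation": [0,0,0],"angular": [0,0,0]}])

```text
t: 4.13
position: [0.6052, -0.008, 0.2179]
tcp_rot: [-0.0, 0.672, 0.741, -0.0]
force: [0.5, 0.5, -0.5]
width: 0.0286
```

```bash
python3 -c "
from h import *
goto(.605,-.009,.036);print(sense()['force'])"
```

```text
t 4.13 grasp [ 0.605  -0.008   0.0375] w 0.0286 shift [-0.0009 -0.0003  0.0015] rot [-0.0008 -0.0004  0.0015] q [-0.16  0.48  1.6   0.    1.06 -0.25]
[ 0.46314208  0.51179933 -0.49132251]
```

>>> servo_tool(plan=[{"grip": -1,"translation": [-0.001,0,0.0015],"angular": [0,0,0]},{"grip": -1,"translation": [-0.001,0,0.0015],"angular": [0,0,0]},{"grip": 0.1,"translation": [-0.001,0,0.0015],"angular": [0,0,0]},{"grip": 0.1,"translation": [-0.001,0,0.0015],"angular": [0,0,0]},{"grip": 0.1,"translation": [-0.001,0,0.0015],"angular": [0,0,0]}])

```text
t: 4.55
position: [0.6062, -0.0102, 0.2172]
tcp_rot: [0.001, 0.672, 0.741, 0.0]
force: [0.2, 0.0, 1.2]
width: 0.0454
```

>>> servo_tool(plan=[{"grip": 0.1,"translation": [0,0,0],"angular": [0,0,0]},{"grip": 0.1,"translation": [0,0,0],"angular": [0,0,0]},{"grip": 0.1,"translation": [0,0,-0.02],"angular": [0,0,0]},{"grip": 0.1,"translation": [0,0,-0.06],"angular": [0,0,0]},{"grip": 0.1,"translation": [0,0,-0.1],"angular": [0,0,0]}])

```text
t: 4.97
position: [0.6048, -0.0099, 0.3152]
tcp_rot: [-0.002, 0.672, 0.74, -0.002]
force: [0.4, -1.0, 0.2]
width: 0.0518
```

```bash
python3 -c "
from h import *
goto(.4245,-.008,.14);goto(.4245,-.008,.038)"
```

```text
t 4.97 grasp [ 0.6038 -0.0098  0.1348] w 0.0518 shift [ 0.0194 -0.1793 -0.0042] rot [-0.0055 -0.0015  0.0001] q [-0.16  0.35  1.55  0.    1.24 -0.26]
t 4.97 grasp [ 0.6038 -0.0098  0.1348] w 0.0518 shift [ 0.0192 -0.1788  0.0978] rot [-0.0055 -0.0015  0.0001] q [-0.16  0.35  1.55  0.    1.24 -0.26]
```

>>> servo_tool(plan=[{"grip": 0.3,"translation": [0.0045,-0.041,-0.004],"angular": [0,0,0]},{"grip": 0.3,"translation": [0.009,-0.082,-0.004],"angular": [0,0,0]},{"grip": 0.3,"translation": [0.0135,-0.123,-0.004],"angular": [0,0,0]},{"grip": 0.3,"translation": [0.017,-0.16,-0.004],"angular": [0,0,0]},{"grip": 0.3,"translation": [0.019,-0.179,-0.004],"angular": [0,0,0]}])

```text
t: 5.38
position: [0.422, -0.0079, 0.3194]
tcp_rot: [-0.002, 0.672, 0.741, -0.001]
force: [0.5, -0.9, -1.1]
width: 0.0611
```

>>> servo_tool(plan=[{"grip": 0.3,"translation": [0,0,0],"angular": [0,0,0]},{"grip": 0.3,"translation": [0,0,0],"angular": [0,0,0]}])

```text
t: 5.55
position: [0.4255, -0.0084, 0.3207]
tcp_rot: [0.001, 0.672, 0.74, 0.0]
force: [-0.1, -0.4, -0.6]
width: 0.061
```

Run:
```python
from h import *
s=sense();T=Twc("wrist",s)
p,d=viewer.capture("wrist"); cv2.imwrite("pics/w3.png",p[:,:,::-1])
for c,z in(("blue",.066),("yellow",.052),("green",.054)): print(c,[(b,atz("wrist",b[0],z,T).round(4)) for b in blobs(p,c,amin=100)])
p,d=viewer.capture("side"); cv2.imwrite("pics/sd3.png",cv2.resize(p[100:340,220:400,::-1],None,fx=2.5,fy=2.5))
goto(.4255,-.0085,.038)
```

```text
blue [(([277.8, 229.9], 781, [262, 215, 32, 31]), array([ 0.426 , -0.0084,  0.066 ]))]
yellow [(([507.8, 89.6], 1780, [470, 75, 82, 29]), array([0.5693, 0.0992, 0.052 ])), (([520.2, 249.0], 786, [504, 234, 33, 31]), array([ 0.6079, -0.0103,  0.052 ]))]
green []
t 5.65 grasp [ 0.4276 -0.0088  0.1408] w 0.0612 shift [ 0.0004 -0.0019  0.1028] rot [0.0025 0.0007 0.0001] q [-0.22 -0.02  1.98  0.    1.19 -0.32]
```

View pics/w3.png

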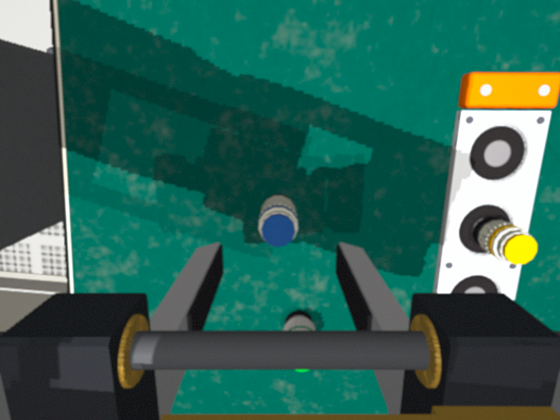

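View pics/sd3.png

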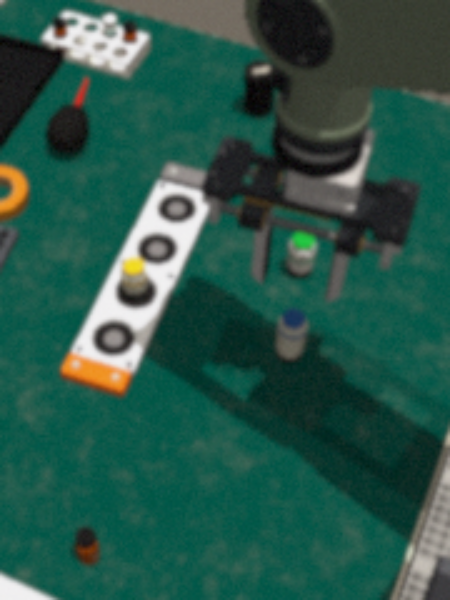

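>>> servo_tool(plan=[{"grip": 0.3,"translation": [0,0,0.035],"angular": [0,0,0]},{"grip": 0.3,"translation": [0,0,0.07],"angular": [0,0,0]},{"grip": 0.3,"translation": [0,0,0.095],"angular": [0,0,0]},{"grip": 0.3,"translation": [0,0,0.103],"angular": [0,0,0]},{"grip": -1,"translation": [0,0,0.103],"angular": [0,0,0]}], force=25)

```text
t: 6.07
position: [0.4259, -0.0084, 0.2153]
tcp_rot: [-0.002, 0.672, 0.741, -0.001]
force: [-0.1, 0.7, 0.8]
width: 0.057
```

>>> servo_tool(plan=[{"grip": -1,"translation": [0,0,0],"angular": [0,0,0]},{"grip": -1,"translation": [0,0,0],"angular": [0,0,0]},{"grip": -1,"translation": [0,0,0],"angular": [0,0,0]},{"grip": -1,"translation": [0,0,0],"angular": [0,0,0]},{"grip": -1,"translation": [0,0,0],"angular": [0,0,0]}])

```text
t: 6.48
position: [0.4265, -0.0086, 0.2187]
tcp_rot: [0.001, 0.672, 0.741, 0.0]
force: [-0.9, 0.1, 4.7]
width: 0.0288
```

>>> servo_tool(plan=[{"grip": -1,"translation": [0,0,0],"angular": [0,0,0]}])

```text
t: 6.57
position: [0.4265, -0.0086, 0.2187]
tcp_rot: [0.001, 0.672, 0.741, 0.001]
force: [-1.0, -0.5, 6.7]
width: 0.0288
```

```bash
python3 -c "
from h import *
goto(.6175,-.1385,.13)"
```

```text
t 6.57 grasp [ 0.4269 -0.0087  0.0383] w 0.0288 shift [-0.1479  0.1777 -0.0912] rot [0.0022 0.0009 0.0004] q [-0.22  0.15  2.05 -0.    0.94 -0.32]
```

>>> servo_tool(plan=[{"grip": -1,"translation": [0,0,-0.04],"angular": [0,0,0]},{"grip": -1,"translation": [0,0,-0.08],"angular": [0,0,0]},{"grip": -1,"translation": [-0.025,0.03,-0.091],"angular": [0,0,0]},{"grip": -1,"translation": [-0.05,0.06,-0.091],"angular": [0,0,0]},{"grip": -1,"translation": [-0.075,0.09,-0.091],"angular": [0,0,0]}])

```text
t: 6.98
position: [0.5241, -0.075, 0.3113]
tcp_rot: [0.003, 0.672, 0.741, 0.001]
force: [-0.1, 0.8, -1.6]
width: 0.0288
```

>>> servo_tool(plan=[{"grip": -1,"translation": [-0.025,0.03,0],"angular": [0,0,0]},{"grip": -1,"translation": [-0.05,0.06,0],"angular": [0,0,0]},{"grip": -1,"translation": [-0.066,0.08,0],"angular": [0,0,0]},{"grip": -1,"translation": [-0.073,0.088,0],"angular": [0,0,0]},{"grip": -1,"translation": [-0.073,0.088,0],"angular": [0,0,0]}])

```text
t: 7.4
position: [0.619, -0.1403, 0.3082]
tcp_rot: [0.001, 0.673, 0.74, 0.0]
force: [-0.3, -0.8, -2.0]
width: 0.0286
```

Run:
```python
from h import *
s=sense();T=Twc("wrist",s)
p,d=viewer.capture("wrist"); cv2.imwrite("pics/w4.png",p[:,:,::-1])
goto(.6175,-.1385,.046)
print(proj("wrist",[[.5973,.0543,.01],[.6036,-.0104,.01],[.6098,-.075,.01]],T).round(1))
```

```text
t 7.45 grasp [ 0.6176 -0.1391  0.1274] w 0.0286 shift [ 0.0006 -0.0001  0.0814] rot [-0.0005 -0.0004 -0.0007] q [-0.36  0.42  1.48  0.    1.25 -0.45]
[[272.5 -68.8]
 [273.   37.6]
 [273.4 130.3]]
```

View pics/w4.png

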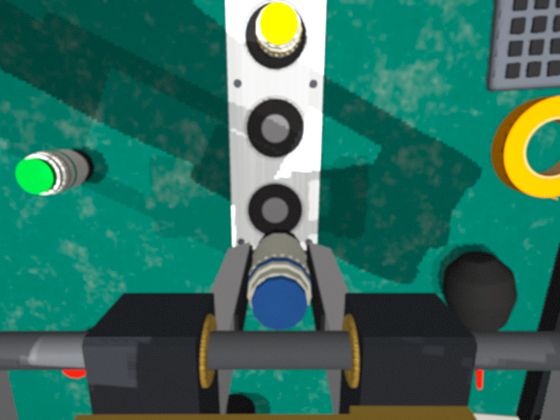

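>>> servo_tool(plan=[{"grip": -1,"translation": [0.001,0,0.03],"angular": [0,0,0]},{"grip": -1,"translation": [0.001,0,0.055],"angular": [0,0,0]},{"grip": -1,"translation": [0.001,0,0.072],"angular": [0,0,0]},{"grip": -1,"translation": [0.001,0,0.081],"angular": [0,0,0]},{"grip": -1,"translation": [0.001,0,0.081],"angular": [0,0,0]}])

```text
t: 7.87
position: [0.6157, -0.1364, 0.2261]
tcp_rot: [-0.002, 0.672, 0.741, -0.001]
force: [-0.7, -0.3, -1.3]
width: 0.0289
```

>>> servo_tool(plan=[{"grip": -1,"translation": [0,0,0],"angular": [0,0,0]},{"grip": -1,"translation": [0,0,0],"angular": [0,0,0]}])

```text
t: 8.03
position: [0.6172, -0.1371, 0.2282]
tcp_rot: [0.0, 0.672, 0.741, 0.0]
force: [0.1, 0.5, 0.8]
width: 0.028
```

```bash
python3 -c "
from h import *
goto(.6175,-.1385,.0455);print(sense()['force'])"
```

```text
t 8.03 grasp [ 0.6174 -0.1371  0.0478] w 0.028 shift [-0.0014  0.0002  0.0023] rot [0.001  0.0003 0.0007] q [-0.36  0.51  1.53  0.    1.1  -0.45]
[0.12600358 0.51176943 0.81287486]
```

>>> servo_tool(plan=[{"grip": -1,"translation": [-0.001,0,0.002],"angular": [0,0,0]},{"grip": -1,"translation": [-0.001,0,0.002],"angular": [0,0,0]},{"grip": 0.1,"translation": [-0.001,0,0.002],"angular": [0,0,0]},{"grip": 0.1,"translation": [-0.001,0,0.002],"angular": [0,0,0]},{"grip": 0.1,"translation": [-0.001,0,0.002],"angular": [0,0,0]}])

```text
t: 8.45
position: [0.6176, -0.1386, 0.2258]
tcp_rot: [0.0, 0.672, 0.741, 0.0]
force: [-0.4, 0.5, -0.2]
width: 0.0452
```

>>> servo_tool(plan=[{"grip": 0.1,"translation": [0,0,0],"angular": [0,0,0]},{"grip": 0.1,"translation": [0,0,0],"angular": [0,0,0]},{"grip": 0.1,"translation": [0,0,-0.02],"angular": [0,0,0]},{"grip": 0.1,"translation": [0,0,-0.06],"angular": [0,0,0]},{"grip": 0.1,"translation": [0,0,-0.1],"angular": [0,0,0]}])

```text
t: 8.87
position: [0.6164, -0.1382, 0.324]
tcp_rot: [-0.003, 0.672, 0.741, -0.001]
force: [1.1, 0.3, -0.3]
width: 0.0518
```

```bash
python3 -c "
from h import *
goto(.456,-.119,.14)"
```

```text
t 8.87 grasp [ 0.6154 -0.1378  0.1436] w 0.0518 shift [ 0.0346 -0.1578  0.0045] rot [-0.0052 -0.0026  0.0002] q [-0.36  0.4   1.47  0.    1.28 -0.45]
```

>>> servo_tool(plan=[{"grip": 0.3,"translation": [0.009,-0.04,0.003],"angular": [0,0,0]},{"grip": 0.3,"translation": [0.018,-0.08,0.003],"angular": [0,0,0]},{"grip": 0.3,"translation": [0.026,-0.118,0.003],"angular": [0,0,0]},{"grip": 0.3,"translation": [0.032,-0.146,0.003],"angular": [0,0,0]},{"grip": 0.3,"translation": [0.035,-0.158,0.003],"angular": [0,0,0]}])

```text
t: 9.28
position: [0.4533, -0.118, 0.3217]
tcp_rot: [-0.001, 0.672, 0.74, -0.001]
force: [0.8, 0.6, -0.6]
width: 0.0611
```

>>> servo_tool(plan=[{"grip": 0.3,"translation": [0,0,0],"angular": [0,0,0]},{"grip": 0.3,"translation": [0,0,0],"angular": [0,0,0]}])

```text
t: 9.45
position: [0.4567, -0.119, 0.3229]
tcp_rot: [0.001, 0.672, 0.74, 0.0]
force: [-0.1, 0.2, 0.3]
width: 0.0611
```

Run:
```python
from h import *
s=sense();T=Twc("wrist",s)
p,d=viewer.capture("wrist"); cv2.imwrite("pics/w5.png",p[:,:,::-1])
for c,z in(("blue",.073),("yellow",.052),("green",.054),("red",.036)): print(c,[(b,atz("wrist",b[0],z,T).round(4)) for b in blobs(p,c,amin=100)])
goto(.456,-.119,.032)
```

```text
blue [(([502.6, 278.3], 812, [486, 263, 34, 31]), array([ 0.6183, -0.1379,  0.073 ]))]
yellow [(([516.9, 89.4], 1065, [499, 72, 37, 36]), array([ 0.6078, -0.0105,  0.052 ]))]
green [(([276.0, 222.6], 776, [261, 207, 31, 32]), array([ 0.4558, -0.1181,  0.054 ]))]
red [(([267.9, 389.0], 487, [255, 378, 27, 23]), array([ 0.4637, -0.2787,  0.036 ]))]
t 9.5 grasp [ 0.4579 -0.1194  0.1426] w 0.0617 shift [ 0.0005 -0.0017  0.1106] rot [0.002  0.001  0.0001] q [-0.44  0.08  1.87  0.    1.19 -0.54]
```

View pics/w5.png

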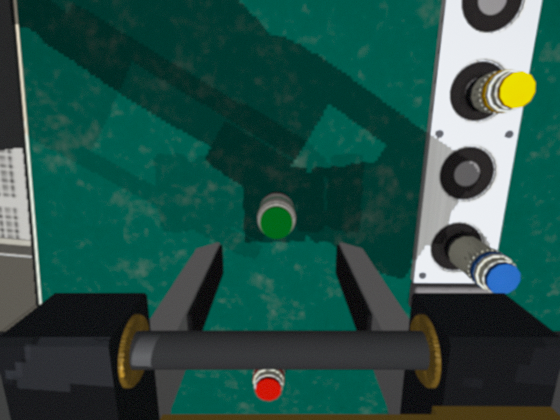

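Yellow (517,89) and blue (503,278) stand upright in their seats; green is centred at (276,222). I go down on green.

>>> servo_tool(plan=[{"grip": 0.3,"translation": [0,-0.001,0.035],"angular": [0,0,0]},{"grip": 0.3,"translation": [0,-0.001,0.07],"angular": [0,0,0]},{"grip": 0.3,"translation": [0,-0.001,0.1],"angular": [0,0,0]},{"grip": 0.3,"translation": [0,-0.001,0.11],"angular": [0,0,0]},{"grip": -1,"translation": [0,-0.001,0.11],"angular": [0,0,0]}], force=25)

```text
t: 9.92
position: [0.4554, -0.1187, 0.2096]
tcp_rot: [-0.003, 0.672, 0.741, -0.001]
force: [0.0, 0.9, -0.3]
width: 0.0574
```

>>> servo_tool(plan=[{"grip": -1,"translation": [0,0,0],"angular": [0,0,0]},{"grip": -1,"translation": [0,0,0],"angular": [0,0,0]},{"grip": -1,"translation": [0,0,0],"angular": [0,0,0]},{"grip": -1,"translation": [0,0,0],"angular": [0,0,0]},{"grip": -1,"translation": [0,0,0],"angular": [0,0,0]}])

```text
t: 10.33
position: [0.4565, -0.1194, 0.214]
tcp_rot: [0.001, 0.672, 0.741, 0.0]
force: [-0.2, -0.1, 3.6]
width: 0.0286
```

>>> servo_tool(plan=[{"grip": -1,"translation": [0,0,0],"angular": [0,0,0]}])

```text
t: 10.42
position: [0.4565, -0.1195, 0.2139]
tcp_rot: [0.001, 0.672, 0.741, 0.0]
force: [-1.1, 0.1, 7.6]
width: 0.0285
```

```bash
python3 -c "
from h import *
goto(.6115,-.0735,.14)"
```

```text
t 10.42 grasp [ 0.4569 -0.1197  0.0335] w 0.0285 shift [ 0.0305  0.159  -0.1061] rot [0.0024 0.0017 0.0004] q [-0.44  0.25  1.94 -0.    0.95 -0.54]
```

>>> servo_tool(plan=[{"grip": -1,"translation": [0,0,-0.04],"angular": [0,0,0]},{"grip": -1,"translation": [0,0,-0.08],"angular": [0,0,0]},{"grip": -1,"translation": [0.003,0.02,-0.106],"angular": [0,0,0]},{"grip": -1,"translation": [0.01,0.058,-0.106],"angular": [0,0,0]},{"grip": -1,"translation": [0.018,0.096,-0.106],"angular": [0,0,0]}])

```text
t: 10.83
position: [0.551, -0.0921, 0.3219]
tcp_rot: [0.003, 0.673, 0.74, 0.001]
force: [0.5, -0.7, -0.3]
width: 0.0282
```

>>> servo_tool(plan=[{"grip": -1,"translation": [0.007,0.035,0],"angular": [0,0,0]},{"grip": -1,"translation": [0.011,0.056,0],"angular": [0,0,0]},{"grip": -1,"translation": [0.012,0.063,0],"angular": [0,0,0]},{"grip": -1,"translation": [0.012,0.063,0],"angular": [0,0,0]}])

```text
t: 11.17
position: [0.612, -0.0733, 0.3181]
tcp_rot: [0.0, 0.671, 0.741, 0.0]
force: [-1.0, 0.2, -0.7]
width: 0.0287
```

Run:
```python
from h import *
s=sense();T=Twc("wrist",s)
p,d=viewer.capture("wrist"); cv2.imwrite("pics/w6.png",p[:,:,::-1])
goto(.6115,-.0735,.0415)
```

```text
t 11.22 grasp [ 0.6105 -0.0736  0.1374] w 0.0284 shift [0.0001 0.0009 0.0959] rot [-0.0017 -0.0002  0.0011] q [-0.26  0.37  1.52 -0.    1.25 -0.36]
```

View pics/w6.png

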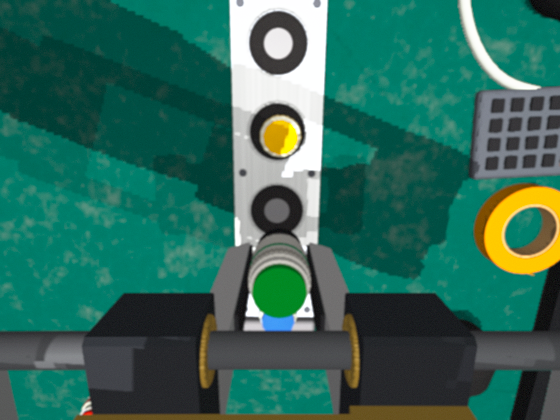

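>>> servo_tool(plan=[{"grip": -1,"translation": [0,0.001,0.035],"angular": [0,0,0]},{"grip": -1,"translation": [0,0.001,0.065],"angular": [0,0,0]},{"grip": -1,"translation": [0,0.001,0.085],"angular": [0,0,0]},{"grip": -1,"translation": [0,0.001,0.096],"angular": [0,0,0]},{"grip": -1,"translation": [0,0.001,0.097],"angular": [0,0,0]}])

```text
t: 11.63
position: [0.61, -0.0742, 0.22]
tcp_rot: [-0.002, 0.672, 0.74, -0.001]
force: [-0.0, 0.7, -1.2]
width: 0.0284
```

>>> servo_tool(plan=[{"grip": -1,"translation": [0,0,0],"angular": [0,0,0]},{"grip": -1,"translation": [0,0,0],"angular": [0,0,0]}])

```text
t: 11.8
position: [0.6117, -0.0742, 0.2221]
tcp_rot: [0.0, 0.672, 0.74, 0.0]
force: [0.0, 0.5, -1.2]
width: 0.0288
```

```bash
python3 -c "
from h import *
goto(.6115,-.0735,.041);print(sense()['force'])"
```

```text
t 11.8 grasp [ 0.6118 -0.0743  0.0417] w 0.0288 shift [ 0.0007 -0.0001  0.0007] rot [ 0.0007  0.0003 -0.0004] q [-0.26  0.49  1.57 -0.    1.08 -0.36]
[ 0.03570216  0.48110041 -1.24612895]
```

>>> servo_tool(plan=[{"grip": -1,"translation": [0.001,0,0.001],"angular": [0,0,0]},{"grip": -1,"translation": [0.001,0,0.001],"angular": [0,0,0]},{"grip": 0.1,"translation": [0.001,0,0.001],"angular": [0,0,0]},{"grip": 0.1,"translation": [0.001,0,0.001],"angular": [0,0,0]},{"grip": 0.1,"translation": [0.001,0,0.001],"angular": [0,0,0]}])

```text
t: 12.22
position: [0.6122, -0.0727, 0.2208]
tcp_rot: [0.0, 0.672, 0.741, 0.0]
force: [0.9, -0.2, 0.8]
width: 0.0455
```

>>> servo_tool(plan=[{"grip": 0.1,"translation": [0,0,0],"angular": [0,0,0]},{"grip": 0.1,"translation": [0,0,0],"angular": [0,0,0]},{"grip": 0.1,"translation": [0,0,-0.02],"angular": [0,0,0]},{"grip": 0.1,"translation": [0,0,-0.06],"angular": [0,0,0]},{"grip": 0.1,"translation": [0,0,-0.1],"angular": [0,0,0]}])

```text
t: 12.63
position: [0.611, -0.0724, 0.3191]
tcp_rot: [-0.003, 0.672, 0.741, -0.001]
force: [1.7, -0.8, -0.0]
width: 0.0514
```

```bash
python3 -c "
from h import *
goto(.463,-.2795,.13)"
```

```text
t 12.63 grasp [ 0.61   -0.0722  0.1387] w 0.0514 shift [-0.1918 -0.1673  0.0092] rot [-0.0054 -0.002   0.0003] q [-0.26  0.37  1.52  0.    1.26 -0.36]
```

>>> servo_tool(plan=[{"grip": 0.3,"translation": [-0.03,-0.026,0],"angular": [0,0,0]},{"grip": 0.3,"translation": [-0.06,-0.052,0],"angular": [0,0,0]},{"grip": 0.3,"translation": [-0.09,-0.078,0],"angular": [0,0,0]},{"grip": 0.3,"translation": [-0.12,-0.104,0.002],"angular": [0,0,0]},{"grip": 0.3,"translation": [-0.15,-0.13,0.003],"angular": [0,0,0]}])

```text
t: 13.05
position: [0.496, -0.2356, 0.3176]
tcp_rot: [0.0, 0.672, 0.741, -0.0]
force: [0.7, -0.5, -0.6]
width: 0.0609
```

>>> servo_tool(plan=[{"grip": 0.3,"translation": [-0.025,-0.022,0],"angular": [0,0,0]},{"grip": 0.3,"translation": [-0.04,-0.036,0],"angular": [0,0,0]},{"grip": 0.3,"translation": [-0.042,-0.037,0],"angular": [0,0,0]},{"grip": 0.3,"translation": [-0.042,-0.037,0],"angular": [0,0,0]}])

```text
t: 13.38
position: [0.4639, -0.281, 0.3175]
tcp_rot: [0.0, 0.673, 0.74, 0.0]
force: [0.9, -0.1, -0.7]
width: 0.0614
```

Run:
```python
from h import *
s=sense();T=Twc("wrist",s)
p,d=viewer.capture("wrist"); cv2.imwrite("pics/w7.png",p[:,:,::-1])
for c,z in(("blue",.073),("green",.061),("red",.036)): print(c,[(b,atz("wrist",b[0],z,T).round(4)) for b in blobs(p,c,amin=100)])
goto(.463,-.2795,.024)
```

```text
blue [(([551.2, 27.4], 138, [547, 6, 13, 39]), array([ 0.6088, -0.1413,  0.073 ])), (([530.7, 35.3], 181, [525, 10, 20, 45]), array([ 0.5983, -0.1464,  0.073 ]))]
green []
red [(([277.4, 217.0], 683, [263, 203, 30, 29]), array([ 0.4635, -0.2791,  0.036 ]))]
t 13.43 grasp [ 0.4645 -0.28    0.1371] w 0.0611 shift [ 0.0006 -0.0014  0.1131] rot [ 0.0006 -0.0004 -0.0009] q [-0.7   0.23  1.71  0.    1.21 -0.8 ]
```

View pics/w7.png

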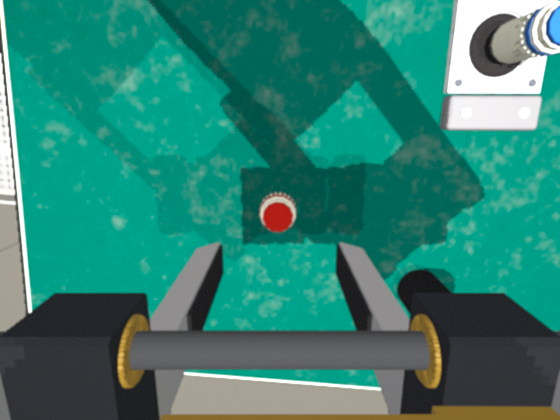

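>>> servo_tool(plan=[{"grip": 0.3,"translation": [0.001,-0.001,0.035],"angular": [0,0,0]},{"grip": 0.3,"translation": [0.001,-0.001,0.07],"angular": [0,0,0]},{"grip": 0.3,"translation": [0.001,-0.001,0.1],"angular": [0,0,0]},{"grip": 0.3,"translation": [0.001,-0.001,0.112],"angular": [0,0,0]},{"grip": -1,"translation": [0.001,-0.001,0.112],"angular": [0,0,0]}], force=25)

```text
t: 13.85
position: [0.4626, -0.2767, 0.2019]
tcp_rot: [-0.004, 0.671, 0.741, 0.0]
force: [-0.7, 0.0, -0.4]
width: 0.0572
```

>>> servo_tool(plan=[{"grip": -1,"translation": [0,0,0],"angular": [0,0,0]},{"grip": -1,"translation": [0,0,0],"angular": [0,0,0]},{"grip": -1,"translation": [0,0,0],"angular": [0,0,0]},{"grip": -1,"translation": [0,0,0],"angular": [0,0,0]},{"grip": -1,"translation": [0,0,0],"angular": [0,0,0]}])

```text
t: 14.27
position: [0.464, -0.2797, 0.2072]
tcp_rot: [0.002, 0.672, 0.741, 0.0]
force: [-0.1, -0.1, 4.9]
width: 0.0286
```

>>> servo_tool(plan=[{"grip": -1,"translation": [0,0,0],"angular": [0,0,0]}])

```text
t: 14.35
position: [0.464, -0.2797, 0.2072]
tcp_rot: [0.002, 0.672, 0.741, 0.0]
force: [-0.5, 0.8, 6.4]
width: 0.0285
```

```bash
python3 -c "
from h import *
goto(.48,.02,.14);goto(.5985,.0560,.14)"
```

```text
t 14.35 grasp [ 0.4644 -0.2801  0.0268] w 0.0285 shift [ 0.2965  0.0452 -0.1138] rot [0.0023 0.0023 0.0002] q [-0.7   0.38  1.77  0.    0.98 -0.8 ]
t 14.35 grasp [ 0.4644 -0.2801  0.0268] w 0.0285 shift [ 0.3209  0.1666 -0.1135] rot [0.0023 0.0023 0.0002] q [-0.7   0.38  1.77  0.    0.98 -0.8 ]
```

>>> servo_tool(plan=[{"grip": -1,"translation": [0,0,-0.04],"angular": [0,0,0]},{"grip": -1,"translation": [0,0,-0.08],"angular": [0,0,0]},{"grip": -1,"translation": [0.018,0.01,-0.113],"angular": [0,0,0]},{"grip": -1,"translation": [0.053,0.028,-0.113],"angular": [0,0,0]},{"grip": -1,"translation": [0.089,0.046,-0.113],"angular": [0,0,0]}])

```text
t: 14.77
position: [0.5016, -0.1868, 0.3223]
tcp_rot: [0.004, 0.673, 0.739, 0.001]
force: [0.7, 0.3, -1.5]
width: 0.0284
```

>>> servo_tool(plan=[{"grip": -1,"translation": [0.036,0.019,0],"angular": [0,0,0]},{"grip": -1,"translation": [0.072,0.038,0],"angular": [0,0,0]},{"grip": -1,"translation": [0.108,0.057,0],"angular": [0,0,0]},{"grip": -1,"translation": [0.144,0.076,0],"angular": [0,0,0]},{"grip": -1,"translation": [0.18,0.094,0],"angular": [0,0,0]}])

```text
t: 15.18
position: [0.5769, 0.0041, 0.3187]
tcp_rot: [0.0, 0.672, 0.74, 0.0]
force: [1.6, -0.1, -0.4]
width: 0.0281
```

```bash
python3 -c "
from h import *
goto(.5985,.0560,.14)"
```

```text
t 15.18 grasp [0.577  0.0041 0.1383] w 0.0281 shift [ 0.0496  0.0265 -0.0017] rot [0.0006 0.0001 0.    ] q [-0.14  0.29  1.62  0.    1.23 -0.24]
```

>>> servo_tool(plan=[{"grip": -1,"translation": [0.033,0.018,0],"angular": [0,0,0]},{"grip": -1,"translation": [0.05,0.0265,0],"angular": [0,0,0]},{"grip": -1,"translation": [0.05,0.0265,0],"angular": [0,0,0]},{"grip": -1,"translation": [0.05,0.0265,0],"angular": [0,0,0]}])

```text
t: 15.52
position: [0.598, 0.0555, 0.3182]
tcp_rot: [-0.0, 0.671, 0.741, -0.0]
force: [0.5, -0.8, -0.5]
width: 0.0288
```

Run:
```python
from h import *
s=sense();T=Twc("wrist",s)
p,d=viewer.capture("wrist"); cv2.imwrite("pics/w8.png",p[:,:,::-1])
print(proj("wrist",[[.5985,.056,.01]],T))
goto(.5985,.056,.035)
```

```text
[[278.67918602 209.93020961]]
t 15.57 grasp [0.5976 0.0543 0.1377] w 0.0285 shift [0.0016 0.001  0.1027] rot [-0.0009  0.0006  0.001 ] q [-0.05  0.34  1.56 -0.    1.24 -0.15]
```

View pics/w8.png

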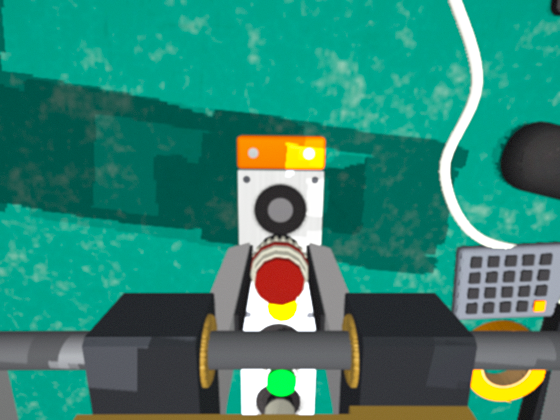

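>>> servo_tool(plan=[{"grip": -1,"translation": [0.001,0.001,0.035],"angular": [0,0,0]},{"grip": -1,"translation": [0.001,0.001,0.065],"angular": [0,0,0]},{"grip": -1,"translation": [0.001,0.001,0.09],"angular": [0,0,0]},{"grip": -1,"translation": [0.001,0.001,0.102],"angular": [0,0,0]},{"grip": -1,"translation": [0.001,0.001,0.103],"angular": [0,0,0]}])

```text
t: 15.98
position: [0.5977, 0.0539, 0.2133]
tcp_rot: [-0.002, 0.673, 0.74, -0.002]
force: [-1.1, -0.2, -1.5]
width: 0.0287
```

>>> servo_tool(plan=[{"grip": -1,"translation": [0,0,0],"angular": [0,0,0]},{"grip": -1,"translation": [0,0,0],"angular": [0,0,0]}])

```text
t: 16.15
position: [0.5994, 0.0546, 0.2162]
tcp_rot: [0.001, 0.673, 0.74, 0.0]
force: [-0.2, -0.1, 0.1]
width: 0.0283
```

```bash
python3 -c "
from h import *
goto(.5985,.056,.0342);print(sense()['force'])"
```

```text
t 16.15 grasp [0.5996 0.0546 0.0358] w 0.0283 shift [ 0.0015 -0.0007  0.0016] rot [ 0.0014  0.0003 -0.0011] q [-0.05  0.47  1.61 -0.    1.05 -0.15]
[-0.1976326  -0.05404946  0.14716393]
```

>>> servo_tool(plan=[{"grip": -1,"translation": [0.001,-0.001,0.0015],"angular": [0,0,0]},{"grip": -1,"translation": [0.001,-0.001,0.0015],"angular": [0,0,0]},{"grip": 0.1,"translation": [0.001,-0.001,0.0015],"angular": [0,0,0]},{"grip": 0.1,"translation": [0.001,-0.001,0.0015],"angular": [0,0,0]},{"grip": 0.1,"translation": [0.001,-0.001,0.0015],"angular": [0,0,0]}])

```text
t: 16.57
position: [0.5981, 0.0566, 0.2143]
tcp_rot: [0.0, 0.672, 0.741, 0.0]
force: [0.4, 0.6, 1.2]
width: 0.0448
```

>>> servo_tool(plan=[{"grip": 0.1,"translation": [0,0,0],"angular": [0,0,0]},{"grip": 0.1,"translation": [0,0,0],"angular": [0,0,0]},{"grip": 0.1,"translation": [0,0,-0.02],"angular": [0,0,0]},{"grip": 0.1,"translation": [0,0,-0.06],"angular": [0,0,0]},{"grip": 0.1,"translation": [0,0,-0.1],"angular": [0,0,0]}])

```text
t: 16.98
position: [0.5968, 0.0566, 0.3127]
tcp_rot: [-0.002, 0.672, 0.741, -0.002]
force: [1.1, -0.9, 0.4]
width: 0.0519
```

>>> servo_tool(plan=[{"grip": 0.1,"translation": [0,-0.04,-0.01],"angular": [0,0,0]},{"grip": 0.1,"translation": [0,-0.08,-0.02],"angular": [0,0,0]},{"grip": 0.1,"translation": [0,-0.11,-0.02],"angular": [0,0,0]},{"grip": 0.1,"translation": [0,-0.13,-0.02],"angular": [0,0,0]},{"grip": 0.1,"translation": [0,-0.13,-0.02],"angular": [0,0,0]}])

```text
t: 17.4
position: [0.465, 0.0441, 0.3334]
tcp_rot: [-0.001, 0.672, 0.741, -0.001]
force: [0.5, 1.0, 0.1]
width: 0.0517
```

Run:
```python
from h import *
print(sense()["t"],sense()["position"])
P={}
for n in("scene","side","wrist"):
    T=Twc(n); p,d=viewer.capture(n); cv2.imwrite(f"pics/{n}9.png",p[:,:,::-1]); P[n]=(p,T)
    for c,z in(("red",.043),("yellow",.052),("green",.061),("blue",.073)):
        print(n,c,[(b[0],b[1],atz(n,b[0],z,T).round(4)[:2].tolist()) for b in blobs(p,c,amin=25)])
i=P["scene"][0][150:320,130:390,::-1];j=P["side"][0][100:340,160:400,::-1]
cv2.imwrite("pics/sc9z.png",cv2.resize(i,None,fx=3,fy=3));cv2.imwrite("pics/sd9z.png",cv2.resize(j,None,fx=2.5,fy=2.5))
```

```text
17.4 [0.4650454  0.04411535 0.33343039]
scene red [([204.9, 184.9], 83, [0.8532, -0.0217]), ([236.4, 227.3], 41, [0.596, 0.0605])]
scene yellow [([257.8, 213.1], 46, [0.6058, -0.0089]), ([103.2, 250.9], 338, [0.6762, 0.3305])]
scene green [([277.1, 201.6], 33, [0.6097, -0.0721])]
scene blue [([39.9, 43.2], 512, [9.9721, -1.6554]), ([57.9, 164.2], 1036, [1.2325, 0.2632])]
side red [([252.1, 137.0], 36, [0.7932, -0.2366]), ([189.0, 167.9], 123, [0.8987, -0.042]), ([264.3, 228.6], 38, [0.5974, 0.0574]), ([8.3, 300.5], 28, [1.0534, 0.5017])]
side yellow [([273.0, 206.2], 47, [0.6066, -0.0117]), ([189.0, 311.4], 501, [0.6428, 0.3348]), ([195.0, 403.2], 108, [0.5252, 0.4913])]
side green []
side blue [([20.1, 100.7], 303, [1.6082, -0.0441]), ([66.8, 237.6], 1143, [1.0254, 0.3118])]
wrist red [([422.1, 203.2], 43, [0.5811, 0.0653]), ([441.7, 214.1], 607, [0.5983, 0.058])]
wrist yellow [([437.2, 149.6], 1755, [0.5801, 0.1079]), ([441.1, 290.1], 175, [0.6069, -0.003]), ([414.1, 358.1], 29, [0.5973, -0.0682])]
wrist green []
wrist blue []
```

View pics/sc9z.png

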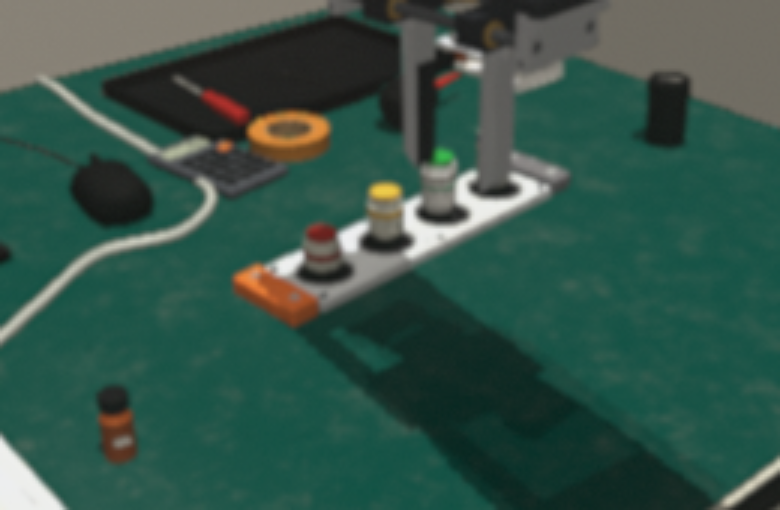

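View pics/sd9z.png

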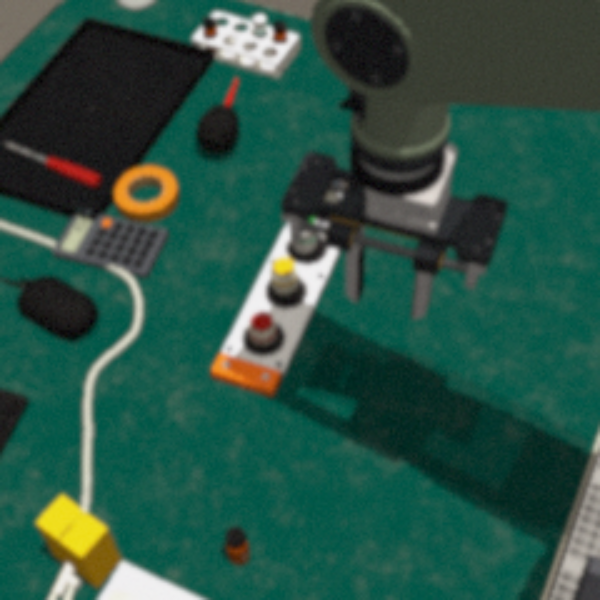

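View pics/wrist9.png

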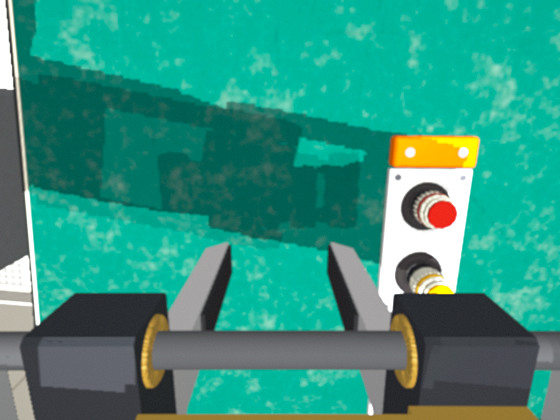

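Red, yellow and green are upright in their seats in the scene picture (zoomed caps at 320,232; 386,190; 443,157). The arm hides blue, so I move aside for one last look.

>>> servo_tool(plan=[{"grip": 0.1,"translation": [0.035,0,-0.02],"angular": [0,0,0]},{"grip": 0.1,"translation": [0.07,0,-0.04],"angular": [0,0,0]},{"grip": 0.1,"translation": [0.105,0,-0.06],"angular": [0,0,0]},{"grip": 0.1,"translation": [0.14,0,-0.06],"angular": [0,0,0]},{"grip": 0.1,"translation": [0.18,0,-0.06],"angular": [0,0,0]}])

```text
t: 17.97
position: [0.453, 0.2249, 0.3961]
tcp_rot: [0.002, 0.672, 0.74, 0.002]
force: [1.0, 0.6, -0.6]
width: 0.0518
```

>>> servo_tool(plan=[{"grip": 0.1,"translation": [0.035,-0.02,0],"angular": [0,0,0]},{"grip": 0.1,"translation": [0.07,-0.04,0],"angular": [0,0,0]},{"grip": 0.1,"translation": [0.1,-0.05,0],"angular": [0,0,0]},{"grip": 0.1,"translation": [0.12,-0.05,0],"angular": [0,0,0]},{"grip": 0.1,"translation": [0.12,-0.05,0],"angular": [0,0,0]}])

```text
t: 18.38
position: [0.3896, 0.3415, 0.394]
tcp_rot: [-0.0, 0.67, 0.742, 0.001]
force: [-0.4, -0.6, 0.2]
width: 0.0517
```

Run:
```python
from h import *
print(sense()["t"],sense()["position"],sense()["force"])
P={}
for n in("scene","side"):
    T=Twc(n); p,d=viewer.capture(n); P[n]=(p,T)
    for c,z in(("red",.043),("yellow",.052),("green",.061),("blue",.073)):
        print(n,c,[(b[0],b[1],atz(n,b[0],z,T).round(4)[:2].tolist()) for b in blobs(p,c,amin=20) if b[0][0]>200])
i=P["scene"][0][150:320,130:390,::-1];j=P["side"][0][100:340,160:400,::-1]
cv2.imwrite("pics/sc10z.png",cv2.resize(i,None,fx=3,fy=3));cv2.imwrite("pics/sd10z.png",cv2.resize(j,None,fx=2.5,fy=2.5))
```

```text
18.3833 [0.3896471  0.34154641 0.39400626] [-0.44877939 -0.58786313  0.16655906]
scene red [([278.4, 176.0], 23, [0.77, -0.2198]), ([208.4, 186.6], 40, [0.8364, -0.0222]), ([236.7, 227.3], 47, [0.5956, 0.06])]
scene yellow [([257.8, 213.0], 45, [0.6063, -0.0092])]
scene green [([275.7, 201.6], 47, [0.6119, -0.0696])]
scene blue [([294.7, 190.0], 23, [0.6132, -0.1338])]
side red [([252.2, 137.0], 38, [0.7929, -0.2368])]
side yellow []
side green []
side blue []
```

View pics/sc10z.png

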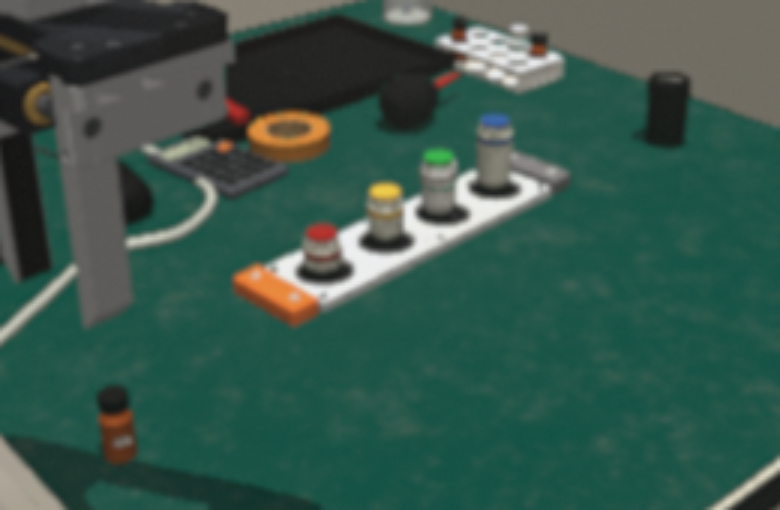

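View pics/sd10z.png

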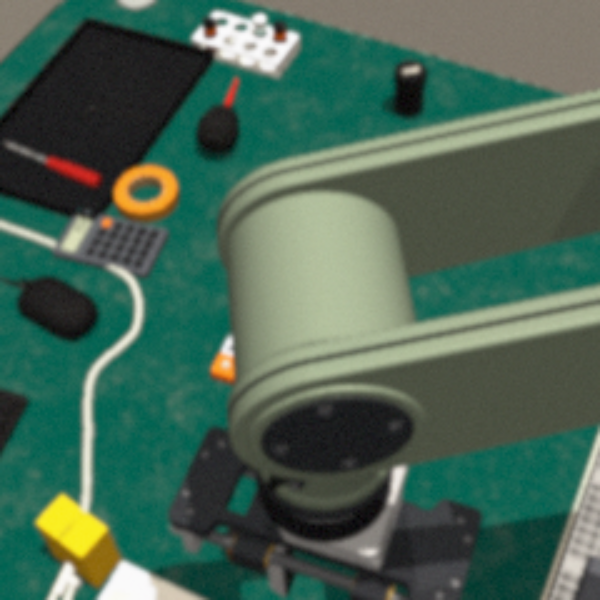

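The scene picture shows all four upright in their seats: red (320,232) next to the orange block, then yellow (386,190), green (438,156) and blue (495,121) next to the grey block. The vial, can and carton stand where they did.

```bash
python3 -c "
from bench import ticket
print(ticket.close_job())"
```

```text
the job is handed in; nothing more can be done
None
```

All four objectives are parked upright in the rack in order of length: red next to the orange end block, then yellow, green, and blue next to the grey end block. I handed the job in at about 18.5 s of the 88 s allowed.

- **Placement:** in the last scene picture all four stand in their seats. Their caps measured within about 5 mm of the seat centres; each seat leaves about 10 mm of play around the foot.
- **Bystanders:** the vial and can stand where they began in the scene view. The carton is upright and in place in the side view. I judged all three by eye and did not measure them.
- **Forces:** the readings after each move showed at most 7.6 N at the wrist, against the 120 N limit.
- **Disagreements:** the wrist camera put the seats 2–3 mm off the first two-camera fit, so I shifted the seat targets by 1–2 mm. In the last side picture the arm hid the rack, so the final position of all four rests on the scene camera alone. Before that, the wrist camera saw blue and the side camera saw red and yellow in their seats.

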